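Clip a board carrier into the coating fixture

TASK

Load the board carrier lying in the lane of the spray fixture: with one fingertip press the clip's red thumb bar well down and hold it, while the other pushes the carrier by its rear lip under the raised jaw and fully home against the end stop. Keep the bar down until the carrier is home, then let go so that the jaw closes on it. Do not lift or tip the carrier, and leave everything else on the bench where it is.

Things in the scene. Friction and masses are not known exactly. Their poses are not given: they have to be found in the camera images.
- fixture: Spray fixture bolted to the bench: aluminium plate (x -125 to +45, y -50 to +88 mm, 6 mm thick) with a raised black lane. Origin: at bench height, on the lane's centreline, below where the carrier's centre lies when home. +x along the lane to the end stop (push direction), +y towards the clip, z up. Lane floor: 22 mm above the bench, x -115 to +33 mm, between two steel rails 62 mm apart and 5 mm high.
- end_stop (a point): Middle of the face of the steel end stop that the carrier's front edge meets when home: fixture x = +25 mm, on the lane floor. The stop is 9 mm high and 40 mm wide.
- carrier: Blue carrier plate with a small green circuit board, 50 mm along the lane (its x) by 60 mm (its y), 5 mm thick, about 80 g, loose between the rails with 1 mm play each side. Origin: centre of its underside; axes as the fixture's, give or take the play. It starts 33 to 53 mm short of home, its front edge 6 to 26 mm before the jaw. A capacitor and a connector on it stand up to 15 mm above its underside.
- lip (a point): Middle of the rear face of the carrier's raised push lip (carrier x = -25 mm), the face to push, 10 mm above the carrier's underside. The face reaches from the underside to 16 mm above it and from carrier y = -20 to +16 mm; the lip is 6 mm thick.
- clip (a joint): Turn of the spring clip about its pin, rad. 0 = closed on nothing (jaw 2 mm above the lane floor: the carrier cannot pass), about 0.17 = resting on the carrier, above 0.22 the jaw clears the carrier, 0.5 = bar fully down, at a hard stop. It springs back when let go and does not latch: about 3 N on the bar to start it, 7.5 N at the stop.
- thumb_pad (a point): Middle of the top of the clip's red ribbed thumb bar: 120 mm long along the lane (fixture x -103 to +17 mm), 18 mm wide. Fixture y = 67 mm, 22 mm outboard of the pin. Top 36 mm above the bench at rest, 28.5 mm and level at 0.36 rad, 25.5 mm fully down, still 3.5 mm above the lane floor, so both fingertips can work at one height. A fingertip may slide along it while pressing.
- pin (a point): Middle of the clip's pivot pin, parallel to the lane at fixture y = 46 mm, 28.5 mm above the bench. The ears that carry it (fixture x = -110 and +24 mm, y 40 to 52 mm) reach 34 mm above the bench; nothing of the clip is higher than 40 mm.
- jaw (a point): Middle of the underside of the clip's white jaw nose, 20 mm long along the lane (fixture x -2 to +18 mm) and 8 mm wide (fixture y 20 to 28 mm); it rises as the thumb bar goes down.
- spare_carrier: Another carrier of the same make, lying loose on the bench beyond the end stop; leave alone. Origin: centre of its underside.
- jar: Amber jar with black lid, 54 mm wide, 68 mm high, standing near the fixture; leave alone. Origin: centre of its underside.
- tape: Yellow roll of masking tape lying flat, 72 mm across, 24 mm high; leave alone. Origin: centre of its underside.
- dropper: Green bottle with white cap, 34 mm wide, 62 mm high; leave alone. Origin: centre of its underside.
- brush: Brush 130 mm long with a wooden handle lying on the bench; leave alone. Origin: centre of its underside.
- gauge: Hexagonal steel film gauge, 52 mm across, 4 mm thick, lying flat beyond the end stop; leave alone. Origin: centre of its underside.
Mind the look-alikes: they are no part of the job. What is shaped like the carrier but orange is not meant. Of the things that look like the fixture, take the one that is farthest to the robot's left at the start.

How it is judged (in metres and radians):
On the way, in this order (a step that is already met when the one before it is completed fails the run):
1. The clip is held open while the carrier is still in front of the jaw (value of joint clip above 0.22 rad and x of carrier in the frame of fixture below -0.022 m), for 0.1 s.
2. The carrier is home against the end stop with the clip still held open (value of joint clip above 0.21 rad and x of carrier in the frame of fixture above -0.003 m), for 0.1 s.
At the end, for the whole second after the job is handed in: The carrier lies flat in the lane, within 3 mm of the end stop, at rest, and the released jaw rests on it (clip between 0.10 and 0.23 rad) (x of carrier in the frame of fixture above -0.003 m and z of carrier in the frame of fixture below 0.0245 m and angle between the x axis of carrier and the x axis of fixture, either way round below 0.08 rad and value of joint clip between 0.1 and 0.23 rad and linear speed of carrier below 0.01 m/s); the robot touches nothing.
It fails at once if the clip is let down onto the carrier before the carrier is home (value of joint clip below 0.18 rad and x of carrier in the frame of fixture between -0.02 and -0.006 m).
It fails at once if the carrier is lifted or tipped (z of carrier in the frame of fixture above 0.028 m or angle between carrier's own z axis and vertical above 0.17 rad).
It fails at once if something else on the bench is moved by more than 15 mm (distance of any of spare_carrier, jar, tape, dropper, brush, gauge from where it was at the start of the episode above 0.015 m).
It also fails if it takes over 35 s, if anything falls off the work surface, if the arm or the gripper's body presses on something with over 40 N, if the wrist force passes 120 N, or if a joint passes its speed limit or range.

ROBOT

A 6-joint arm with a two-finger parallel gripper is mounted at the origin on the work surface. World frame = base frame: x ahead of the robot, y to its left, z up, the work surface at z = 0. Lengths are in m, angles in degrees, forces in N, time in s.
With the tool pointing down it reaches from about 0.325 to 0.775 m from the base axis. Payload 5.5 kg.
Tool frame: the origin (TCP) lies at the centre of the arm's flange, where the gripper is bolted on; the fingertips stand 182 mm ahead of it and the grasp point (between the pads) lies 163 mm ahead of it; z points along the fingers, y is the line along which they close (so a half turn about z gives the same grasp; the last joint's range is limited). The gripper opens to 88 mm and grips with 3 to 60 N. Pads are 20 mm wide; open, the fingers measure 115 mm over their backs; the gripper's body (75 mm by 178 mm) begins 61 mm behind the grasp point.
Start: joints at [66.824, 5.22, 70.514, -0, 104.267, -3.249], TCP at [0.205, 0.564, 0.405] pointing down, gripper open.
Joint ranges: [-164.24, 164.24], [-49.07, 125.15], [9.68, 141.18], [-86.29, 266.29], [3.28, 154.24], [-151.56, 151.56]. Speed limits (degrees/s): [147.25, 147.25, 172.46, 180, 180, 180].

INTERFACE

Orientations are given as [roll, pitch, yaw] about the fixed x, y, z axes, in that order (R = Rz(yaw) Ry(pitch) Rx(roll)).
In Python, from station import r gives the robot as it stands. The module is installed in compiled form; this text tells all that it offers. Calls block until the motion is done:
- r.reach(position, orientation): joint-space move of the TCP to a pose.
- r.servo_line(position, rotation=None, speed=0.15): straight line of the TCP; rotation=None keeps the orientation; speed is the mean speed in m/s.
- r.move_joints(angles): joint-space move.
- r.let_go() and r.grab(squeeze=None): open the fingers fully, or close them until they stop; squeeze is the grip in N (None keeps the last).
- r.wait(seconds).
- r.inverse_kinematics(position, orientation): joint angles nearest the present ones, or None.
- r.sense(): the state.
- r.snapshot(name): name is "scene" or "top" or "wrist"; returns a dict with "frame" (400x640x3 uint8, red, green, blue), "fx", "fy", "cx", "cy" (pixels), "R" (3x3) and "t" (3): a world point X has camera coordinates R X + t. Camera axes: x right, y down, z forward; pixel columns grow to the right and rows downward; lengths in m; the calibration is good to about 2 mm. A picture is of the moment at which its call begins. There is no depth.
A pose or a line that the arm cannot do raises r.IKError and nothing moves.
- r.hand_in(): hands the job in; it is judged then, once.
The state is a dict: "clock": time; "joints": joint angles; "joint_vel": joint speeds; "joint_torque": joint torques, N m; "tcp_pos": TCP position; "orientation": TCP orientation; "contact_force": force on the tool from outside, world axes, zero at the start; "torque": the same for the moment, N m; "opening": finger opening in m; "gripper_force": force on a finger pad.
Only numpy, scipy, OpenCV 4.12 (cv2) and the standard library are available. Lean on these libraries where they do the work, as an engineer would, in place of code of your own. Each camera call takes 0.05 s, during which the arm holds its last target. There are 200 camera calls.

## Working session

There is one attempt and no reset: what is moved stays moved. The work goes in short steps, each a Python script; the robot and the scene stay as the last script left them, time stands still between calls to the robot, and variables do not carry over. Pictures are saved under pics/ and viewed, at most 10 in all, crops included, and the job is handed in when it is done.

```bash
mkdir -p pics; python3 - <<'E'
from station import r
import cv2,numpy as np
s=r.sense();print(s['clock'],s['tcp_pos'],s['orientation'],s['opening'])
for n in ("scene","top"):
    d=r.snapshot(n);cv2.imwrite(f"pics/{n}0.png",d["frame"][:,:,::-1]);np.savez(f"{n}0.npz",**d)
    print(n,d['fx'],d['cx'],d['cy'],np.round(d['R'],3).tolist(),d['t'], -d['R'].T@d['t'])
E
```

```text
0.0 [0.20449922 0.56412782 0.40351971] [-1.79888391e+02 -7.42046829e-03  1.60076647e+02] 0.08761825031367879
scene 491.61543883842245 320.83108735072966 191.2797850058205 [[0.266, 0.964, 0.012], [0.705, -0.186, -0.684], [-0.658, 0.19, -0.729]] [-0.12448514 -0.35717699  1.39581775] [ 1.20278296 -0.21201392  0.77443037]
top 456.1160383254481 312.04210207021913 197.29768320892632 [[-0.011, -1.0, -0.008], [-0.992, 0.012, -0.125], [0.125, 0.007, -0.992]] [-0.01229184  0.54819069  1.09344884] [ 0.4068323  -0.02611982  1.1532995 ]
```

View pics/top0.png

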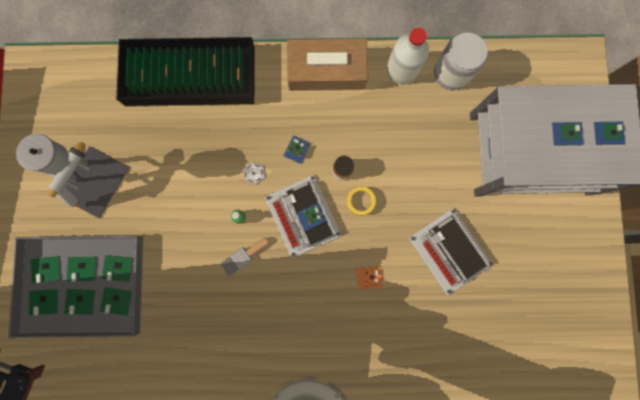

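View pics/scene0.png

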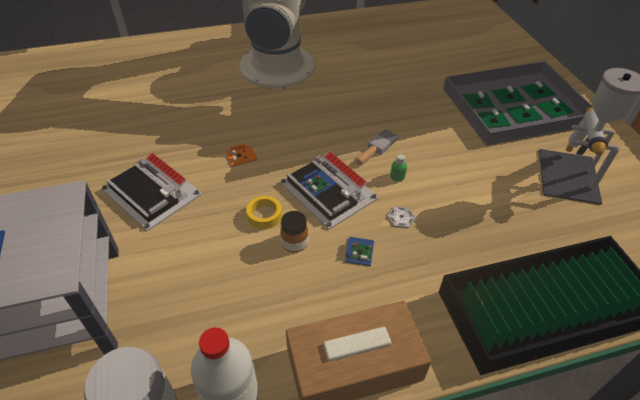

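The candidate fixtures are at top (303,216) and (451,251). The carrier-like things are blue in the lane (313,216), spare blue (298,149) and orange (370,277). Image left is the robot's left (+y), so I choose the fixture at (303,216) with its blue carrier, and check that in a close crop.

```bash
python3 - <<'E'
import cv2,numpy as np
im=cv2.imread("pics/top0.png")[165:265,255:350]
cv2.imwrite("pics/topcrop.png",cv2.resize(im,None,fx=6,fy=6,interpolation=cv2.INTER_CUBIC)[:600])
E
```

```text
(no output)
```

View pics/topcrop.png

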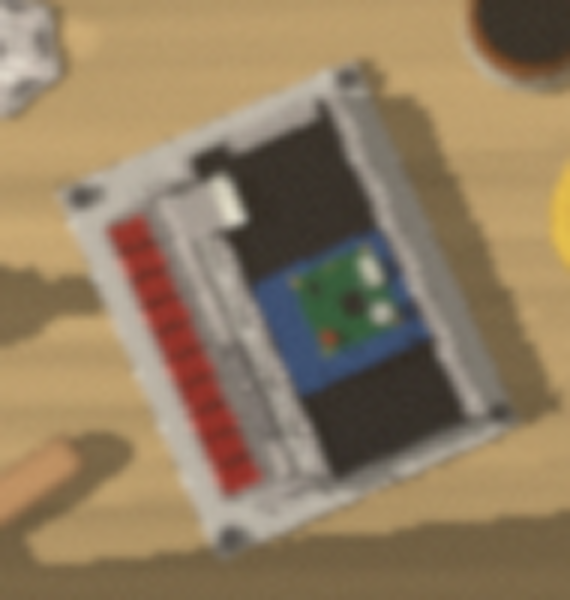

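The crop shows the red bar from about (240,490) to (125,225), the white jaw at (230,200) and the blue carrier at (345,310), short of the jaw. The push direction is up in the image and tilted left. Next I measure the bar and carrier in both views.

```bash
cat > h.py <<'E'
import cv2,numpy as np
def ray(d,px,z):
    "pixels (N,2) -> world xy on plane z"
    px=np.atleast_2d(px).astype(float)
    v=np.c_[(px[:,0]-d['cx'])/d['fx'],(px[:,1]-d['cy'])/d['fy'],np.ones(len(px))]@np.asarray(d['R'])
    c=-np.asarray(d['R']).T@d['t']
    return (c+v*((z-c[2])/v[:,2])[:,None])[:,:2]
def mask(d,kind):
    h=cv2.cvtColor(np.ascontiguousarray(d['frame']),cv2.COLOR_RGB2HSV)
    H,S,V=[h[...,i].astype(int) for i in range(3)]
    if kind=='red': return (((H<6)|(H>174))&(S>130)&(V>60)).astype(np.uint8)
    return ((H>100)&(H<125)&(S>110)&(V>50)).astype(np.uint8)
def blob(d,kind,near,z,rad):
    "largest blob whose points on plane z lie within rad of near"
    m=mask(d,kind); ys,xs=np.nonzero(m)
    k=np.linalg.norm(ray(d,np.c_[xs,ys],z)-near,axis=1)<rad
    m[:]=0; m[ys[k],xs[k]]=1
    m=cv2.morphologyEx(m,cv2.MORPH_CLOSE,np.ones((5,5)))
    c=max(cv2.findContours(m,0,2)[0],key=cv2.contourArea)[:,0]
    p=ray(d,c,z); (cx,cy),wh,a=cv2.minAreaRect((p*1000).astype(np.float32))
    w,h=wh
    if w<h: a+=90
    return np.array([cx,cy])/1000,sorted(wh),((a+90)%180)-90
E
python3 - <<'E'
from h import *
for n in("top","scene"):
    d=dict(np.load(n+"0.npz"))
    g=ray(dict(np.load("top0.npz")),[[291,225],[313,216]],.03)
    b=blob(d,'red',g[0],.036,.09); print(n,'bar',b)
    print(n,'car',blob(d,'blue',g[1],.027,.06))
    a=np.radians(b[2]); print('fixture origin',b[0]-np.array([[np.cos(a),-np.sin(a)],[np.sin(a),np.cos(a)]])@[-.043,.067])
E
```

```text
top bar (array([0.48336505, 0.04752134]), [13.854841232299805, 116.91890716552734], 23.619352340698242)
top car (array([ 0.48665921, -0.01180387]), [36.62960433959961, 63.571533203125], 72.34669494628906)
fixture origin [0.54960695 0.00336242]
scene bar (array([0.48393146, 0.04754136]), [20.519546508789062, 121.07550811767578], 23.184925079345703)
scene car (array([ 0.4980809 , -0.01829176]), [57.03789520263672, 58.15646743774414], 23.493989944458008)
fixture origin [0.54983664 0.00288145]
```

```bash
cat >> h.py <<'E'
A=np.radians(23.4); O=np.array([.5497,.0031]); RF=np.array([[np.cos(A),-np.sin(A)],[np.sin(A),np.cos(A)]])
TH=32.; YAW=23.4+90-TH+90; OR=[180,0,YAW]
HALF=.1015/2*np.array([np.sin(np.radians(TH)),np.cos(np.radians(TH))])
def fw(p): return O+RF@np.asarray(p)
def wf(p): return (np.atleast_2d(p)-O)@RF
def tcp(lip,ztip): return [*fw(np.asarray(lip)+HALF),ztip+.182]   # TCP for pushing-finger centre at lip (fixture xy)
E
python3 - <<'E'
from h import *
from station import r
r.reach(tcp([-.098,-.014],.20),OR)
s=r.sense();print(s['clock'],s['tcp_pos'],s['orientation'],s['contact_force'])
d=r.snapshot("wrist");np.savez("w1.npz",**d)
cv2.imwrite("pics/w1.png",d["frame"][:,:,::-1])
print(-d['R'].T@d['t'])
for k,z in(('red',.036),('blue',.027)):
    try:
        b=blob(d,k,fw([-.045,.067 if k=='red' else 0]),z,.1);print(k,b,wf(b[0]))
    except Exception as e: print(e)
E
```

```text
2.325 [0.47299278 0.0020924  0.3820384 ] [1.79986366e+02 2.14706904e-03 1.71453683e+02] [-0.50839098 -0.19356788  0.19196357]
[0.39762328 0.01271089 0.36235685]
red (array([0.48518814, 0.04766915]), [17.056554794311523, 121.55094146728516], 23.73224449157715) [[-0.04150551  0.06652429]]
blue (array([ 0.50167917, -0.01671473]), [51.504119873046875, 60.254058837890625], -66.37520408630371) [[-0.05194072  0.00088631]]
```

View pics/w1.png

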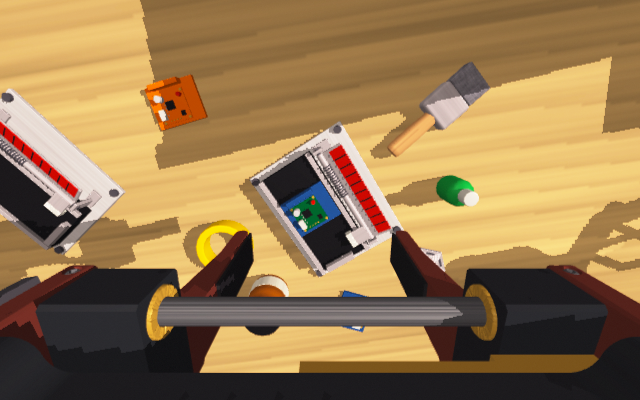

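The wrist view agrees: bar at about (360,190), carrier at (310,205), and fixture x of the carrier about -0.051. The approach is clear, so I press down next, watching the force.

```bash
python3 - <<'E'
from h import *
from station import r
L=[-.096,-.014]
r.servo_line(tcp(L,.045),speed=.12)
for z in (.038,.034,.031,.029,.0275):
    r.servo_line(tcp(L,z),speed=.04)
    s=r.sense();print(z,s['clock'],s['tcp_pos'][2]-.182,wf(s['tcp_pos'][:2])-HALF,s['contact_force'])
    if s['contact_force'][2]>20: break
d=r.snapshot("wrist");cv2.imwrite("pics/w2.png",d["frame"][:,:,::-1])
d=r.snapshot("scene");cv2.imwrite("pics/s2.png",cv2.resize(d["frame"][120:260,240:420,::-1],None,fx=4,fy=4))
E
```

```text
0.038 4.1417 0.03835748576024073 [[-0.0957825  -0.01410536]] [1.2741702  0.2031433  1.86320673]
0.034 4.3917 0.034215553508626845 [[-0.09578888 -0.01398455]] [1.63960705 0.79902925 3.1812495 ]
0.031 4.6417 0.03112147185251088 [[-0.09583421 -0.01391385]] [0.92048483 1.53082359 3.51231251]
0.029 4.8917 0.029269226083501132 [[-0.09584908 -0.01390524]] [1.9779375  3.10349511 5.43253821]
0.0275 5.1417 0.028225727143315976 [[-0.09582462 -0.01389979]] [-0.80252511  2.85224522  6.97152694]
```

View pics/w2.png

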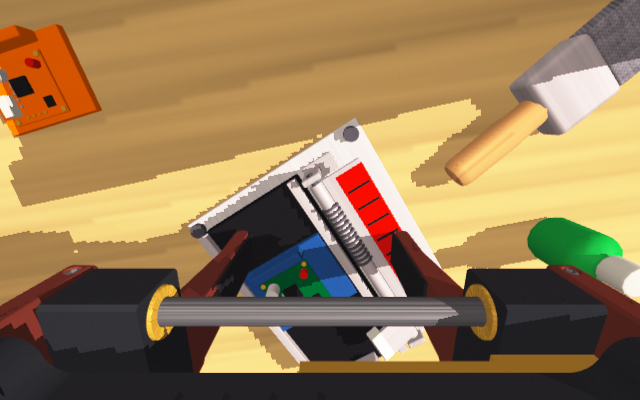

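View pics/s2.png

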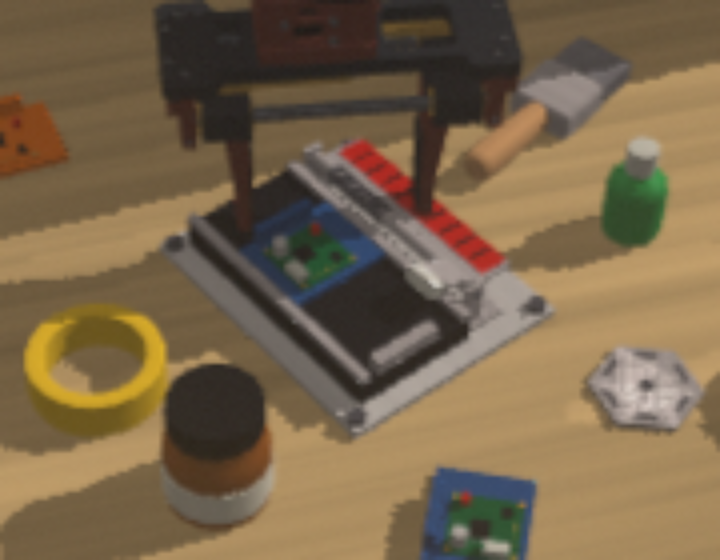

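The left finger stands in the lane behind the lip at about (243,225). The right finger presses the bar at (425,205) and the jaw is raised. Now the push.

```bash
python3 - <<'E'
from h import *
from station import r
Z=.0268
r.servo_line(tcp([-.096,-.014],Z),speed=.04)
def st(x):
    s=r.sense();f=s['contact_force'];p=wf(s['tcp_pos'][:2])-HALF
    fx=float(f[:2]@RF[:,0]);print(x,round(s['clock'],2),round(s['tcp_pos'][2]-.182,4),p.round(4),round(fx,1),round(float(f[:2]@RF[:,1]),1),round(float(f[2]),1));return fx
st(0)
for x in (-.08,-.065,-.05,-.042):
    r.servo_line(tcp([x,-.014],Z),speed=.04); f0=st(x)
    if f0<-25: raise SystemExit
x=-.042
while x<-.029:
    x+=.0015; r.servo_line(tcp([x,-.014],Z),speed=.02)
    if st(x)<-12: break
d=r.snapshot("top");np.savez("t3.npz",**d)
d=r.snapshot("scene");cv2.imwrite("pics/s3.png",cv2.resize(d["frame"][120:260,240:420,::-1],None,fx=4,fy=4))
E
```

```text
0 5.49 0.0277 [[-0.0958 -0.0139]] -0.5 2.8 8.2
-0.08 6.04 0.0273 [[-0.0806 -0.0143]] -4.9 -0.8 9.8
-0.065 6.57 0.0272 [[-0.0656 -0.0143]] -5.6 0.4 9.5
-0.05 7.09 0.0272 [[-0.0507 -0.0143]] -5.9 0.2 8.4
-0.042 7.44 0.0273 [[-0.0426 -0.0143]] -4.8 -0.2 8.6
-0.0405 7.69 0.0272 [[-0.0414 -0.0143]] -5.4 -0.1 9.7
-0.039 7.94 0.0272 [[-0.0399 -0.0143]] -6.4 -0.4 10.0
-0.0375 8.19 0.0272 [[-0.0384 -0.0143]] -6.3 -0.3 9.5
-0.036 8.44 0.0271 [[-0.0369 -0.0144]] -6.7 0.0 9.9
-0.034499999999999996 8.69 0.0271 [[-0.0355 -0.0144]] -6.2 0.2 9.3
-0.032999999999999995 8.94 0.027 [[-0.0347 -0.0144]] -11.5 1.4 12.8
-0.03149999999999999 9.19 0.0269 [[-0.0339 -0.0145]] -16.7 1.5 15.1
```

View pics/s3.png

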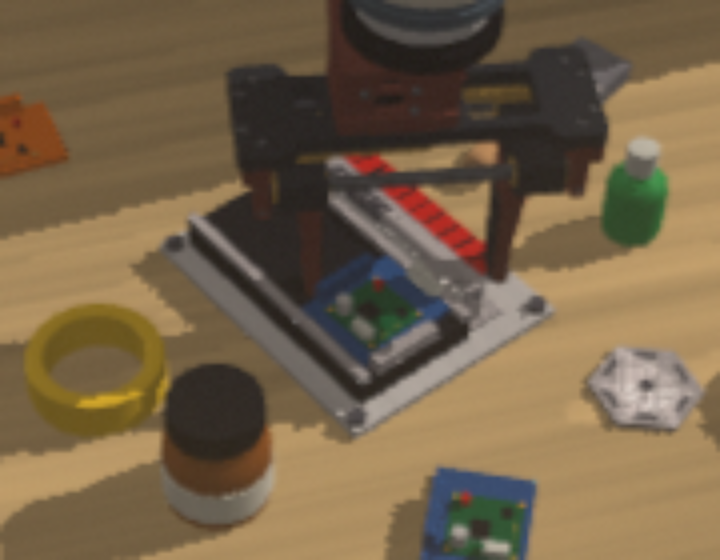

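The carrier's front meets the end stop at about (405,345). The jaw is above it, the bar is still down, and the force rise confirms the contact. I back off the lip a little, then rise.

```bash
python3 - <<'E'
from h import *
from station import r
r.wait(.2)
r.servo_line(tcp([-.039,-.0145],.0268),speed=.02)
r.servo_line(tcp([-.039,-.0145],.045),speed=.04)
r.servo_line(tcp([-.039,-.0145],.15),speed=.12)
P=tcp([-.13,0],.2); r.reach(P,OR); r.wait(.3)
s=r.sense();print(s['clock'],s['contact_force'])
d=r.snapshot("wrist");cv2.imwrite("pics/w4.png",d["frame"][:,:,::-1])
b=blob(d,'blue',fw([0,0]),.027,.06);print(b,wf(b[0]))
d=r.snapshot("scene");cv2.imwrite("pics/s4.png",cv2.resize(d["frame"][120:260,240:420,::-1],None,fx=4,fy=4))
E
```

```text
12.45 [ 0.1236212  -0.50362792 -0.0403562 ]
(array([0.54847656, 0.00411422]), [52.050148010253906, 60.179752349853516], -65.08102416992188) [[-0.00072002  0.00141669]]
```

View pics/s4.png

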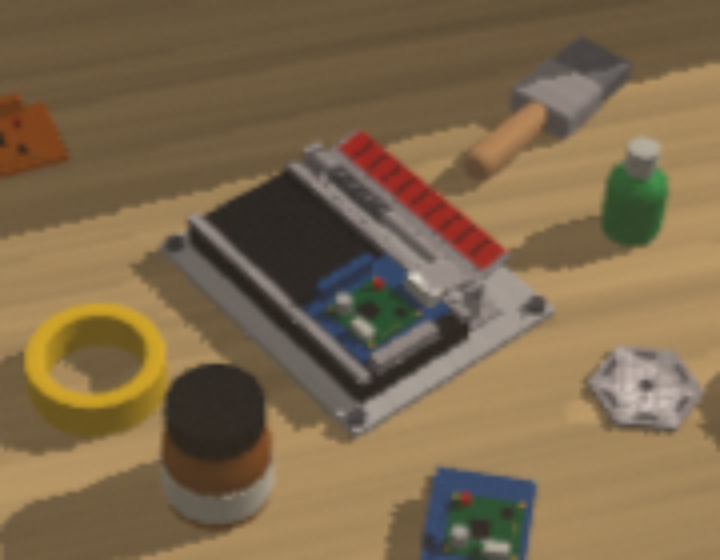

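View pics/w4.png

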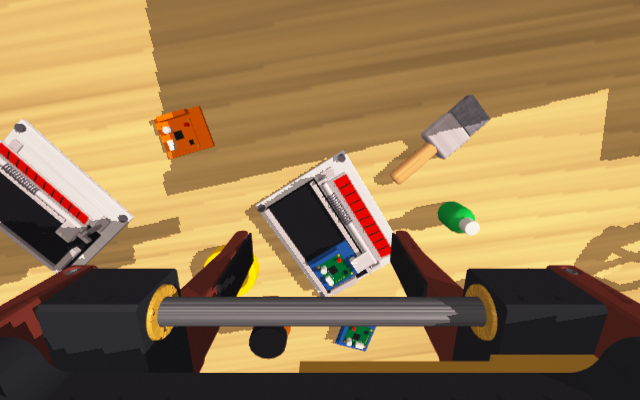

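The carrier is home at the stop (measured x about -0.7 mm), the jaw at (425,285) in the scene crop rests on it, and nothing else has moved.

```bash
python3 -c "
from station import r
print(r.hand_in())"
```

```text
the job is handed in; nothing more can be done
None
```

The carrier is pushed home against the end stop with the jaw closed on it and everything else where it was; I handed the job in, but `hand_in` returned no verdict.

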